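# Stamp the form and hold the self-inking stamp down

## Robot

A 6-joint arm with a two-finger parallel gripper is mounted at the origin on a cart in front of the work surface, level with it; the furniture and walls round the work are solid. World frame = base frame: x ahead of the robot, y to its left, z up, the work surface at z = 0. Lengths are in mm, angles in rad, forces in N, time in s.
With the tool pointing down it reaches from about 300 to 775 mm from the base axis. Payload 14.6 kg.
Tool frame: the origin (TCP) lies on the centre line of the jaws, within the pads' length; the fingertips stand 19 mm ahead of it and the grasp point (between the pads) is the TCP (bot.tip_reach is the distance from the TCP to the fingertips, in mm); z points along the fingers, y is the line along which they close (so a half turn about z gives the same grasp; the last joint's range is limited). The gripper opens to 85 mm and grips with 20 to 120 N. Pads are 22 mm wide; open, the fingers measure 114 mm over their backs; the gripper's body (76 mm by 85 mm) begins 54 mm behind the grasp point. The pads swing forward as they close: fully open they stand 13 mm farther back than shut.
Start: joints at [-1.348, 0.3, 1.521, -0, 1.321, -0.067], TCP at [157.161, -527.058, 250.281] pointing down, gripper open.
Joint ranges: [-3.03, 3.03], [-0.79, 2.21], [0.23, 2.52], [-1.04, 4.18], [0, 3.07], [-2.55, 2.55]. Speed limits (rad/s): [2.22, 2.22, 2.57, 3.14, 3.14, 3.14].

## Interface

Orientations are given as a unit quaternion [w, x, y, z].
In Python, from rig import bot gives the robot as it stands. Calls block until the motion is done:
- bot.move_to(position, orientation): joint-space move of the TCP to a pose.
- bot.servo_line(position, attitude=None, speed=150, until_force=None): straight line of the TCP; attitude=None keeps the orientation; speed is the mean speed in mm/s. With until_force (N) it stops when the force on the tool has changed by that much, and returns True; else False.
- bot.move_joints(angles): joint-space move.
- bot.move_gripper(opening, grip_force=None): finger opening in mm; grip_force is the grip in N (None keeps the last); returns when the fingers have stopped.
- bot.dwell(seconds).
- bot.ik(position, orientation): joint angles nearest the present ones, or None.
- bot.read_state(): the state.
- bot.read_camera(name): name is "scene" or "top" or "wrist"; returns a dict with "image" (480x640x3 uint8, blue, green, red), "depth" (480x640 float32, mm along the optical axis (not along the pixel's ray), 0 where there is no reading), "fovy" (degrees; the focal length in pixels is half the picture's height over the tangent of half this angle, whatever the lens; pixels are square), "cx", "cy" (the principal point, pixels), "eye" and "attitude" of the camera in the world; the wrist camera has in their place "mount" (4x4, takes a point from camera to tool coordinates, whose origin is the TCP and whose axes are the flange's). Camera axes: x right, y down, z forward; pixel columns grow to the right and rows downward; lengths in mm; the calibration is good to about 2 mm. A picture is of the moment at which its call begins: read the wrist's pose just before it.
A pose or a line that the arm cannot do raises bot.MotionError and nothing moves.
- bot.finish_job(): hands the job in; it is judged then, once.
The state is a dict: "clock": time; "joint_positions": joint angles; "qvel": joint speeds; "effort": joint torques, N m; "ee_pos": TCP position; "tool_rot": TCP orientation; "ft_force": force on the tool from outside, world axes, zero at the start; "moment": the same for the moment, N m; "grip_width": finger opening in mm; "grip_force": force on a finger pad.
Only numpy, scipy, OpenCV 4.12 (cv2) and the standard library are available. Lean on these libraries where they do the work, as an engineer would, in place of code of your own. Each camera call takes 0.05 s, during which the arm holds its last target. There are 200 camera calls.

## Task

Take the blue self-inking stamp out of its tray and stand it upright in the blue-framed box on the clipboard form, centred and square in the frame, with its white index strip towards the bottom edge of the form (away from the steel clip). Press its sprung handle straight down as far as it goes, but without bearing down hard, and finish while still gripping the handle and holding it down so that the ink takes. Do not press the stamp down anywhere else, and leave the red stamp standing in the tray.

Things in the scene. Friction and masses are not known exactly. Their poses are not given: they have to be found in the camera images.
- stamp_blue: self-inking stamp with blue handle, about 120 g, standing in either bay of the tray. Origin: centre of the underside of its black foot ring, 36 mm (x) by 64 mm (y); z up; -x is the front, with a white index strip. 98 mm tall with handle up: the blue cap to grip, 34 mm thick in x and 70 mm wide in y, spans 76 to 98 mm up; under it is the black pad cartridge (29 mm thick, 47 to 58 mm up)
- stamp_blue_grip (a point): point in the middle of the blue cap, on the stamp's upright axis, 85 mm above the underside of the foot with the handle up; it moves with the handle. x and y as for the stamp
- stamp_blue_front (a point): middle of the front side of the blue stamp's foot, 18 mm in front (-x) of its axis, 4 mm above its underside
- stamp_blue_handle (a joint): how far the blue handle is pressed down into the frame, m: 0 up (sprung), 0.016 at the stop. The spring pushes back with 4 N at the beginning and 10 N at the stop, so 10 to 15 N is plenty and over 25 N is bearing down hard; lifting by the handle lifts the whole stamp
- stamp_red: the same stamp with a red handle, standing in the other bay of the tray; to be left there
- tray: grey plastic stamp tray, fixed, 62 mm (x) by 182 mm (y) by 14 mm high, origin centre of the underside, z up. Two bays 10 mm deep, floor 4 mm above the underside, centres at y = +42 and -42 mm, 1.5 mm wider than the stamp's foot all round; the stamps' x and y lie along the tray's. Tall books stand along the back of the desk
- clipboard: small dark-wood clipboard, fixed, 228 mm (x) by 162 mm (y), lying on the desk mat, with a white form on it; origin centre of the underside, z up; +x is the top end with the 18 mm high steel clip, -x the bottom edge of the form. The paper's surface is 5 mm above the underside
- stamp_box (a point): centre of the blue-framed box printed on the form, on the paper's surface, axes as the clipboard's: the frame is 48 mm (x) by 76 mm (y), 6 mm larger than the stamp's foot all round; it lies 56 mm towards the bottom edge and 30 mm to the -y side of the clipboard's centre
There are look-alikes about, which are no part of the job. Leave any pink look-alike of the stamp_blue alone.

How it is judged (in metres and radians):
On the way:
1. the blue stamp is lifted clear of its bay in the tray, handle not pressed in (z of stamp_blue in the frame of tray above 0.03 m and value of joint stamp_blue_handle below 0.004 m and contact force between the fingers and stamp_blue above 1 N), for 0.1 s.
At the end, for the whole second after the job is handed in: Fingers still grip the blue stamp, handle held down at least 13.5 of 16 mm; foot flat on the form (tilt < 0.06 rad), within 7 mm of the box centre along x and y and 0.14 rad of square, index strip to the bottom edge, pressing with 4 to 25 N, at rest; red stamp upright in its bay (value of joint stamp_blue_handle above 0.0135 m and contact force between the fingers and stamp_blue above 2 N and contact force between stamp_blue and clipboard between 4 and 25 N and x of stamp_blue in the frame of stamp_box between -0.007 and 0.007 m and y of stamp_blue in the frame of stamp_box between -0.007 and 0.007 m and z of stamp_blue in the frame of stamp_box below 0.003 m and x of stamp_blue_front in the frame of stamp_box below -0.008 m and angle between the x axis of stamp_blue and the x axis of stamp_box, either way round below 0.14 rad and angle between stamp_blue's own z axis and vertical below 0.06 rad and linear speed of stamp_blue below 0.02 m/s and z of stamp_red in the frame of tray below 0.008 m and angle between stamp_red's own z axis and vertical below 0.1 rad); the arm keeps its last pose, push and grip.
It fails at once if the blue stamp is pressed down (more than 9 mm) away from the box (value of joint stamp_blue_handle above 0.009 m and horizontal distance between stamp_blue and stamp_box above 0.015 m).
It fails at once if the stamp bears down hard on the form (more than 45 N) (contact force between stamp_blue and clipboard above 45 N).
It fails at once if the red stamp is lifted, shoved or tipped out of its bay (distance of stamp_red from where it was at the start of the episode above 0.015 m or angle between stamp_red's own z axis and vertical above 0.2 rad).
It also fails if it takes over 38 s, if anything falls off the work surface, if the arm or the gripper's body presses on something with over 40 N, if the wrist force passes 120 N, or if a joint passes its speed limit or range.

## Working session

There is one attempt and no reset: what is moved stays moved. The work goes in short steps, each a Python script; the robot and the scene stay as the last script left them, time stands still between calls to the robot, and variables do not carry over. Pictures are saved under pics/ and viewed, at most 10 in all, crops included, and the job is handed in when it is done.

```bash
mkdir -p pics
cat > h.py <<'E'
import numpy as np, cv2
from scipy.spatial.transform import Rotation as R
from rig import bot
def q2R(q): return R.from_quat([q[1],q[2],q[3],q[0]]).as_matrix()
def save(name,fn):
    s=bot.read_state(); c=bot.read_camera(name)
    if 'mount' in c:
        T=np.eye(4);T[:3,:3]=q2R(s['tool_rot']);T[:3,3]=s['ee_pos'];T=T@np.array(c['mount'])
    else:
        T=np.eye(4);T[:3,:3]=q2R(c['attitude']) if np.size(c['attitude'])==4 else np.array(c['attitude']);T[:3,3]=c['eye']
    cv2.imwrite('pics/'+fn+'.png',c['image'])
    np.savez('pics/'+fn+'.npz',T=T,d=c['depth'],f=240/np.tan(np.radians(c['fovy'])/2),cx=c['cx'],cy=c['cy'],im=c['image'])
def load(fn): return np.load('pics/'+fn+'.npz')
def px(D,u,v,z=None):
    """world point at pixel; with z: on plane z, else depth"""
    r=np.array([(u-D['cx'])/D['f'],(v-D['cy'])/D['f'],1.]);T=D['T']
    k=D['d'][int(round(v)),int(round(u))] if z is None else (z-T[2,3])/(T[:3,:3]@r)[2]
    return T[:3,3]+T[:3,:3]@r*k
E
python3 - <<'E'
from h import *
save('top','top1');save('scene','sc1')
D=load('top1');print(D['T'],D['f'],bot.read_state())
E
```

```text
[[ 2.04863178e-02 -9.78696822e-01  2.04286176e-01  3.79905834e+02]
 [-9.99780291e-01 -1.91472702e-02  8.52942852e-03  1.05417089e+02]
 [-4.43620199e-03 -2.04416029e-01 -9.78874051e-01  9.38266423e+02]
 [ 0.00000000e+00  0.00000000e+00  0.00000000e+00  1.00000000e+00]] 546.4720008871597 {'clock': 0.1, 'joint_positions': array([-1.34761373e+00,  3.00398349e-01,  1.52150742e+00,  3.31815310e-05,
        1.32070703e+00, -6.66311009e-02]), 'qvel': array([-0.00046055, -0.00273   , -0.00210974, -0.00043339, -0.00112689,
       -0.00059716]), 'effort': array([ 2.56987165e-03, -5.44377851e+01, -3.62370729e+01, -2.97126739e-06,
        3.06983427e-03, -1.04221280e-05]), 'ee_pos': array([ 157.12186468, -526.88450924,  249.79237681]), 'tool_rot': array([-5.09764770e-04,  9.89519827e-01,  1.44396163e-01, -2.38620118e-05]), 'ft_force': array([ 0.63519614,  0.07230255, -0.2434252 ]), 'moment': array([ 0.02281107,  0.04479697, -0.03798338]), 'grip_force': 0.0, 'grip_width': 85.41721105424675}
```

View pics/top1.png

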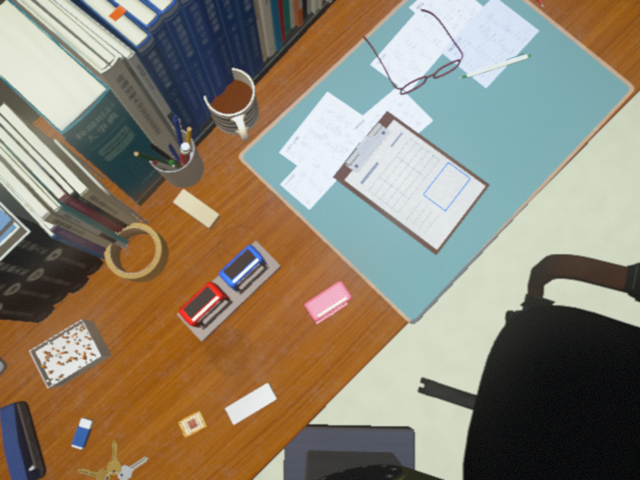

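View pics/sc1.png

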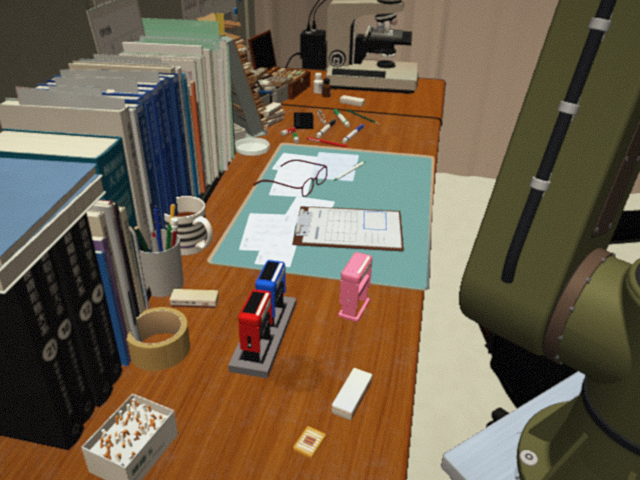

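The top view shows the blue stamp at about (242,267), the red one at (203,305), the box frame at about (447,187) and the clip at the clipboard's upper-left end. The pink decoy is at (328,302). I'll enlarge both areas.

Run:
```python
from h import *
im=load('top1')['im']
a=cv2.resize(im[235:345,170:285],None,fx=5,fy=5,interpolation=cv2.INTER_CUBIC)
cv2.imwrite('pics/c1.png',a)
b=cv2.resize(im[105:260,325:495],None,fx=3.8,fy=3.8,interpolation=cv2.INTER_CUBIC);cv2.imwrite('pics/c2.png',b);print(a.shape,b.shape)
D=load('top1')
for p in [(242,267),(447,187),(262,260)]:print(p,px(D,*p))
# paper-plane box
hsv=cv2.cvtColor(im,cv2.COLOR_BGR2HSV)
m=cv2.inRange(hsv,(95,70,90),(125,255,255));m[:,:418]=0;m[:155]=0;m[220:]=0;m[:,475:]=0
cs=cv2.findContours(m,cv2.RETR_EXTERNAL,cv2.CHAIN_APPROX_SIMPLE)[0]
c=max(cs,key=cv2.contourArea);print(cv2.contourArea(c),cv2.minAreaRect(c))
```

```text
(550, 575, 3) (589, 646, 3)
(242, 267) [501.18620949 216.47057339 101.27514923]
(447, 187) [ 664.37788448 -127.22587895    8.74949189]
(262, 260) [514.79274677 187.20031304  88.35978339]
4.5 ((461.8209533691406, 181.77120971679688), (32.015621185302734, 14.649099349975586), 88.21009063720703)
```

View pics/c1.png

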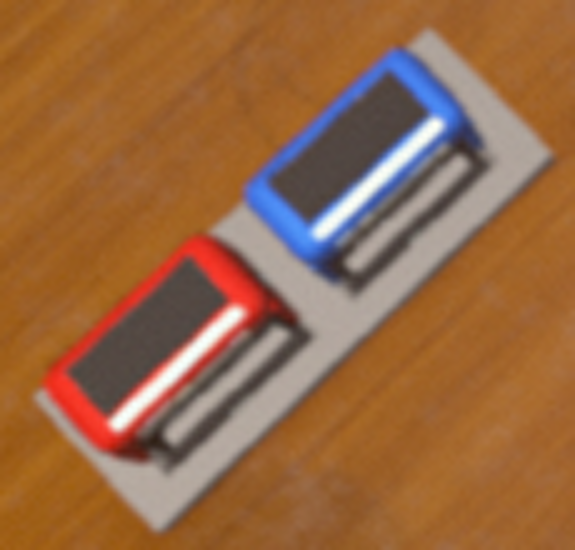

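View pics/c2.png

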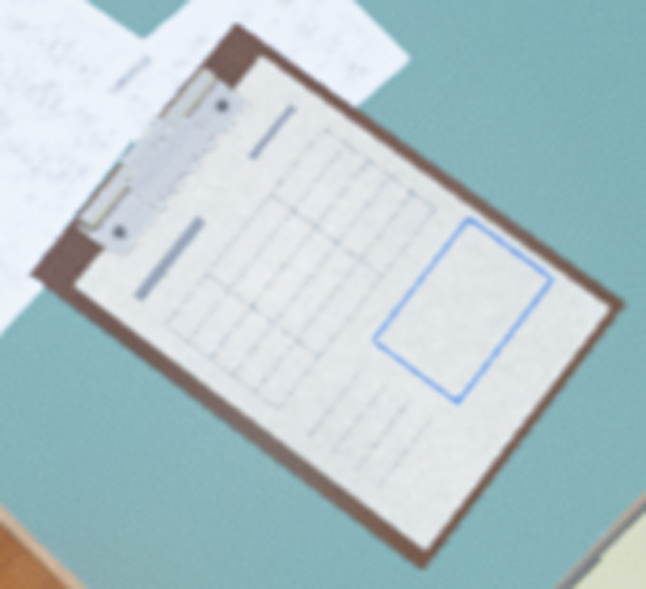

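Run:
```python
from h import *
D=load('top1')
def c1(u,v,z): return px(D,170+(u+.5)/5-.5,235+(v+.5)/5-.5,z)
def c2(u,v,z): return px(D,325+(u+.5)/3.8-.5,105+(v+.5)/3.8-.5,z)
t=np.array([c1(*p,14) for p in [(430,30),(553,155),(160,530),(38,395)]]);print('tray',t,t.mean(0))
print(np.linalg.norm(np.diff(t,axis=0),axis=1))
y=(t[0]-t[3])+(t[1]-t[2]);print('tray y ang',np.degrees(np.arctan2(y[1],y[0])))
x=t.mean(0);
b=np.array([c2(*p,8) for p in [(469,218),(552,280),(458,402),(376,341)]]);print('box',b.mean(0),np.linalg.norm(np.diff(b,axis=0),axis=1))
y=(b[0]-b[3])+(b[1]-b[2]);x=(b[0]-b[1])+(b[3]-b[2]);print('box y,x ang',np.degrees(np.arctan2(y[1],y[0])),np.degrees(np.arctan2(x[1],x[0])))
s=c1(318,232,102)[:2],c1(438,125,102)[:2];d=s[1]-s[0];print('strip',s,np.degrees(np.arctan2(d[1],d[0])))
q=np.array([c1(*p,102) for p in [(400,50),(250,190),(312,250),(470,115)]]);print(q,q.mean(0))
print('paper z',[px(D,u,v)[2] for u,v in [(440,190),(447,187),(430,215),(400,170)]], 'mat',px(D,520,150)[2],'desk',px(D,250,350)[2])
```

```text
tray [[560.2055089  206.69400479  14.        ]
 [517.5380951  162.8932613   14.        ]
 [389.16416803 289.55781631  14.        ]
 [432.78489004 333.26492572  14.        ]] [474.92316552 248.10250203  14.        ]
[ 61.14747199 180.34349072  61.75013199]
tray y ang -44.71195672533724
box [ 666.1624681  -126.95209264    8.        ] [48.05390518 75.08590257 46.81376179]
box y,x ang -36.93751734177971 52.15336548497003
strip (array([479.11601526, 228.90925012]), array([513.10739607, 193.34922596])) -46.29201428490217
[[536.50753885 206.14343857 102.        ]
 [491.68860478 250.5289238  102.        ]
 [473.53723094 230.47935867 102.        ]
 [516.43900209 183.55130689 102.        ]] [504.54309417 217.67575698 102.        ]
paper z [np.float64(7.060249118121192), np.float64(8.749491885422344), np.float64(4.882849181450979), np.float64(7.149328638413408)] mat 4.799166369799423 desk -3.5866362007787984
```

Tray, blue stamp and box all agree with the model: the stamp is near (505,218) with its x at about 45°, and the box is at (666,-127) with its x at about 52.7°. I'll check both with the wrist camera.

```bash
cat >> h.py <<'E'
def down(deg):
    """tool z down, tool y along world heading deg (mod 180)"""
    a=np.radians(deg);y=np.array([np.cos(a),np.sin(a),0]);z=np.array([0,0,-1.]);x=np.cross(y,z)
    q=R.from_matrix(np.c_[x,y,z]).as_quat();return np.array([q[3],q[0],q[1],q[2]])
E
python3 - <<'E'
from h import *
for d in (45,225):
  for p in [(640,-110,270),(505,218,250),(505,218,92),(666,-127,92)]:
    j=bot.ik(p,down(d)); print(d,p,None if j is None else np.round(j,2))
print(bot.read_camera('wrist')['mount'])
E
```

```text
45 (640, -110, 270) [-0.23  0.52  1.18 -0.    1.45 -1.01]
45 (505, 218, 250) [ 0.34  0.3   1.52 -0.    1.32 -0.44]
45 (505, 218, 92) [ 0.34  0.48  1.67 -0.    0.99 -0.44]
45 (666, -127, 92) [-0.24  0.73  1.25 -0.    1.15 -1.03]
225 (640, -110, 270) [-0.23  0.52  1.18 -0.    1.45  2.13]
225 (505, 218, 250) None
225 (505, 218, 92) None
225 (666, -127, 92) [-0.24  0.73  1.25 -0.    1.15  2.11]
[[-2.82272586e-04 -9.53352260e-01 -3.01859883e-01  7.67172995e+01]
 [ 9.99999960e-01 -2.65811154e-04 -9.56102879e-05  1.16246750e+00]
 [ 1.09125604e-05 -3.01859897e-01  9.53352297e-01 -1.24102519e+02]
 [ 0.00000000e+00  0.00000000e+00  0.00000000e+00  1.00000000e+00]]
```

Run:
```python
from h import *
bot.move_to((650,-120,230),down(52.7)); bot.dwell(.3); save('wrist','w1')
bot.move_to((505,218,240),down(45.2)); bot.dwell(.3); save('wrist','w2')
print(bot.read_state()['clock'],bot.read_state()['ee_pos'])
```

```text
4.5083 [505.19717725 217.698352   239.93483405]
```

View pics/w1.png

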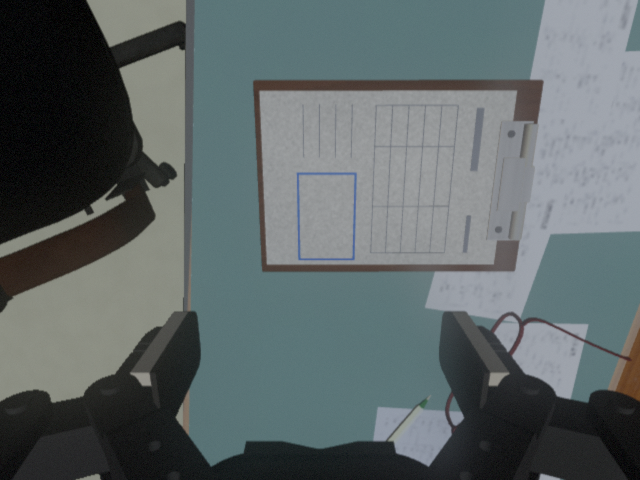

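View pics/w2.png

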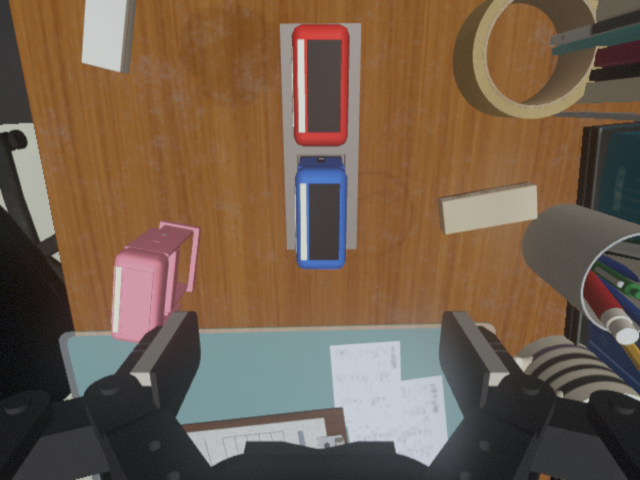

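The wrist picture over the form shows the box corners at (298,173), (356,173), (355,260) and (299,260), with the clip to the right. In the one over the tray, the blue cap spans (296..347, 164..268) with its strip on the left, and the tray corners are (281,24), (361,24), (357,249) and (286,249).

Run:
```python
from h import *
D=load('w1')
b=np.array([px(D,*p,8) for p in [(298,173.5),(356,173),(355,260),(299,260)]]);print('box',b.mean(0),np.linalg.norm(np.diff(b,axis=0),axis=1))
x=b[1]-b[0]+b[2]-b[3];y=b[0]-b[3]+b[1]-b[2];print([np.degrees(np.arctan2(v[1],v[0])) for v in (x,y)],'paper z',np.median([px(D,u,v)[2] for u in range(305,350,5) for v in range(180,255,5)]))
D=load('w2')
t=np.array([px(D,*p,14) for p in [(281,24),(361,24),(357,249),(286,249)]]);print('tray',t.mean(0),np.linalg.norm(np.diff(t,axis=0),axis=1))
x=t[1]-t[0]+t[2]-t[3];y=t[0]-t[3]+t[1]-t[2];print([np.degrees(np.arctan2(v[1],v[0])) for v in (x,y)])
y/=np.linalg.norm(y);print('blue from tray',t.mean(0)-42*y)
hsv=cv2.cvtColor(D['im'],cv2.COLOR_BGR2HSV);m=cv2.inRange(hsv,(100,120,60),(125,255,255))
P=[]
for v in range(160,275):
  for u in range(290,355):
    w=px(D,u,v)
    if D['d'][v,u]>0 and w[2]>94: P.append(w)
P=np.array(P);print('captop',len(P),np.median(P[:,2]));r=cv2.minAreaRect(P[:,:2].astype(np.float32));print(r)
```

```text
box [ 666.73955052 -126.23369805    8.        ] [48.48724819 77.74033935 49.98341386]
[np.float64(52.88868356073535), np.float64(142.97197285549805)] paper z 10.001509734269519
tray [474.37232446 249.0739145   14.        ] [ 60.97635936 181.75728356  63.52676866]
[np.float64(45.14051367875752), np.float64(135.35005945554934)]
blue from tray [504.25170238 219.55743139  14.        ]
captop 5103 102.41527888189512
((502.370361328125, 220.0583038330078), (34.36859893798828, 68.6729736328125), 45.10762405395508)
```

Run:
```python
from h import *
bot.move_gripper(62,50)
bot.servo_line((503.8,219.2,150),down(45.2))
print('hit',bot.servo_line((503.8,219.2,92),speed=60,until_force=8))
bot.move_gripper(20,50); bot.dwell(.2)
s=bot.read_state();print(s['grip_width'],s['grip_force'],s['ft_force'],s['ee_pos'],s['clock'])
bot.servo_line((503.8,219.2,170),speed=80)
s=bot.read_state();print(s['grip_width'],s['grip_force'],s['ft_force'],s['ee_pos'],s['clock'])
save('wrist','w3')
```

```text
hit False
33.12735786340381 53.00848603248596 [-0.04522605  0.39783701  3.91781632] [503.93818596 219.26819781  92.21188122] 7.3
33.49698445888505 52.39672601222992 [ 0.02388976 -0.82793868 -0.49459925] [503.57742233 219.09947212 169.4134036 ] 8.425
```

View pics/w3.png

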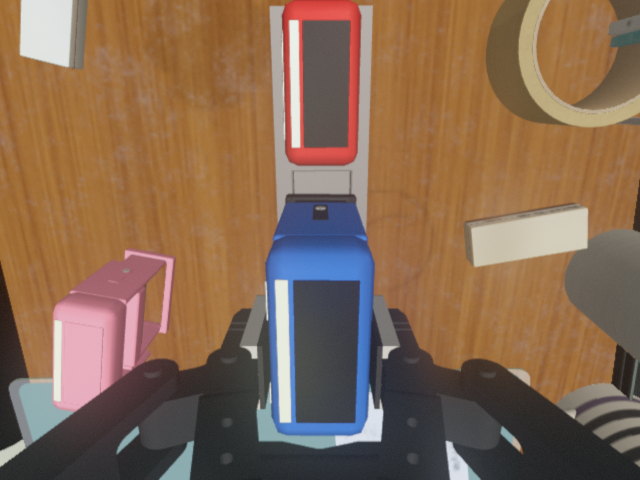

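The stamp is held and lifted, with its black top pad spanning (293..360, 281..422). I'll work out the in-hand offset, then carry it over the box and go down to contact.

Run:
```python
from h import *
D=load('w3');s=bot.read_state();z=px(D,327,350)[2];print('topz',z,s['ee_pos'][2])
c=[px(D,*p,z) for p in [(293,281),(358,281),(360,422),(293,422)]]
Rt=q2R(s['tool_rot']);m=np.mean(c,0);print('pad extents',np.linalg.norm(np.diff(c,axis=0),axis=1),'centre in tool',Rt.T@(m-s['ee_pos']))
y=c[0]-c[3]+c[1]-c[2];print(np.degrees(np.arctan2(y[1],y[0]))-90)
bot.move_to((666.5,-126.6,170),down(52.9))
bot.servo_line((666.5,-126.6,112),speed=80)
bot.dwell(.3);s0=bot.read_state();print(s0['ft_force'],s0['ee_pos'],s0['clock'])
save('wrist','w4');save('scene','sc2')
```

```text
topz 180.58465326774433 169.37468839799368
pad extents [19.24351394 51.08827166 22.32673505] centre in tool [  1.21469267   0.99610263 -11.21034654]
45.811823303529934
[-0.533834    0.6018166  -0.98948982] [ 666.60027126 -126.61996055  112.33200906] 11.075
```

View pics/w4.png

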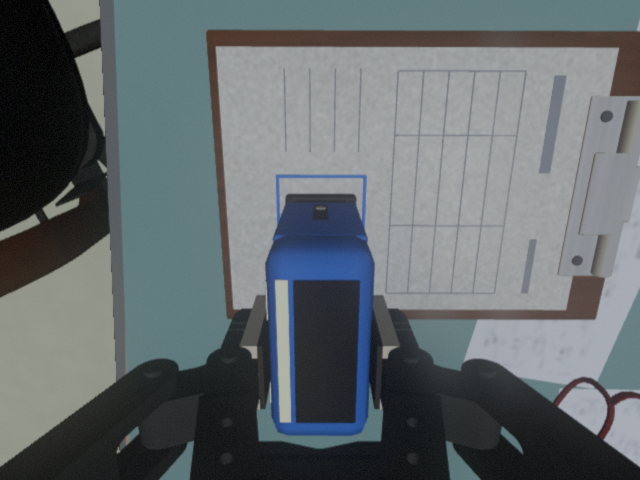

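The box frame's far edge shows at v=176 (u 277 to 366) and the foot's at v≈197 (u 286 to 356), so they are centred along tool y. I'll check along tool x too, then press.

Run:
```python
from h import *
D=load('w4');s=bot.read_state();Rt=q2R(s['tool_rot'])
for z in (7,8,10):print(z,Rt.T@(px(D,321.5,176,z)-s['ee_pos']))
for z in (28,32):print('foot',z,Rt.T@(px(D,321,196,z)-s['ee_pos']))
p=s['ee_pos'].copy();f0=s['ft_force']
print('contact',bot.servo_line((666.5,-126.6,85),speed=15,until_force=3))
s=bot.read_state();print(s['ee_pos'],s['ft_force']-f0,s['clock'])
```

```text
7 [ 38.74650012   0.12513345 105.16099983]
8 [ 38.91209589   0.11962502 104.16096457]
10 [ 39.24328743   0.10860816 102.16089406]
foot 28 [31.95363987 -0.23274154 84.1623949 ]
foot 32 [32.81315182 -0.25012653 80.16221289]
contact True
[ 666.44888254 -126.54777604   96.99709454] [1.18620314 1.15744074 5.23363928] 12.2083
```

Contact is at z≈97, centred within about 1 mm. Next I press in small steps up to about 14 N.

Run:
```python
from h import *
z=97.0
f0=-0.7
while z>78:
    z-=2 if z>86 else .4
    bot.servo_line((666.5,-126.6,z),speed=20); bot.dwell(.1)
    s=bot.read_state();f=s['ft_force'][2]-f0;print(round(z,1),s['ee_pos'].round(1),s['ft_force'].round(1),round(s['grip_width'],1))
    if f>13: break
bot.dwell(.5);s=bot.read_state();print(s['ee_pos'],s['ft_force'],s['grip_force'],s['clock'])
save('wrist','w5')
```

```text
95.0 [ 666.6 -126.6   95.2] [-0.3  0.9  4.4] 33.5
93.0 [ 666.6 -126.6   93.3] [0.3 0.1 4.9] 33.0
91.0 [ 666.6 -126.6   91.3] [-0.3  0.8  5.9] 33.2
89.0 [ 666.6 -126.6   89.4] [-0.5  0.8  6.9] 33.4
87.0 [ 666.7 -126.6   87.5] [-0.9  1.   6.9] 33.0
85.0 [ 666.7 -126.6   85.6] [-1.5  1.3  7.3] 33.0
84.6 [ 666.7 -126.6   85.2] [-0.8  1.2  8.7] 33.0
84.2 [ 666.7 -126.6   84.8] [-2.2  1.7  7.2] 33.3
83.8 [ 666.7 -126.6   84.5] [-1.7  1.3  8.6] 33.1
83.4 [ 666.7 -126.6   84. ] [-2.2  0.8  8.9] 33.2
83.0 [ 666.7 -126.6   83.7] [-2.   1.5  7.9] 33.1
82.6 [ 666.7 -126.6   83.3] [-2.   1.2  8.8] 33.1
82.2 [ 666.7 -126.6   82.9] [-2.   1.9  8.6] 33.0
81.8 [ 666.7 -126.5   82.5] [-2.5  1.2  8. ] 33.2
81.4 [ 666.7 -126.6   82.1] [-2.5  1.6  9.3] 33.0
81.0 [ 666.7 -126.5   81.9] [-1.6  1.6 10.9] 33.3
80.6 [ 666.8 -126.6   81.9] [-4.3  1.6 13.4] 33.1
[ 666.77972521 -126.56267141   81.86349117] [-3.75457296  2.38029163 13.15163738] 54.24944758415222 18.6583
```

The handle is on its stop: z stays at 81.9 while the force rises to about 14 N. One last look before handing in.

View pics/w5.png

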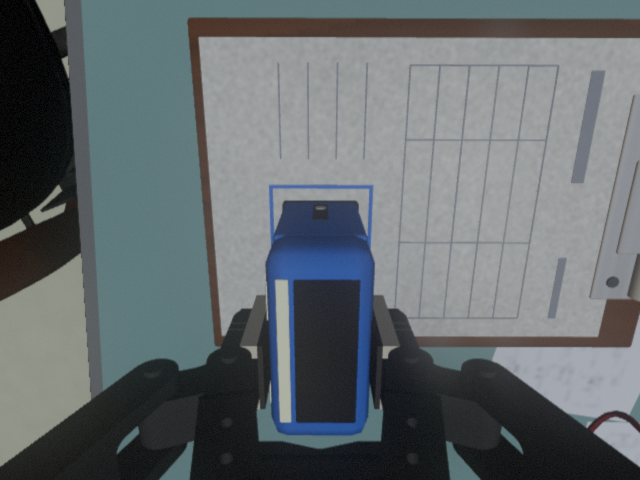

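The stamp is square and centred in the frame (frame u 270 to 372, foot 281 to 359), with the strip to the bottom edge and the handle down.

```bash
python3 -c "
from h import *
print(bot.read_state()['ft_force']);print(bot.finish_job())"
```

```text
[-4.64905988  1.97774519 13.48051996]
the job is handed in; nothing more can be done
None
```

The job is handed in: the blue stamp stands centred and square in the box with its index strip towards the bottom edge, the handle gripped and held on its stop at about 14 N; the red stamp was not touched, and no verdict came back.

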